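# Click the engraving tray's clamp lever three clicks and hold the jaw open

## Task

Pull the tray of the low cabinet all the way out to its stop, then take the upright knob of the ratchet lever inside it and swing the lever exactly three clicks from its rest, no further, which opens the sprung clamp jaw for a bangle. Finish while still holding the knob at the third click: the lever springs back if it is let go. Leave the bangle on the cabinet, the steel tin and the loupe alone.

Things in the scene. Friction and masses are not known exactly. Their poses are not given: they have to be found in the camera images.
- cabinet: low blue sheet-steel cabinet, 240 (x) x 300 (y) x 100 (z) mm, fixed on the bench; origin at the centre of its underside. Its front faces its own -x axis (towards the robot); the tray slides out along its -x. Turned up to 14 degrees in yaw, differently each time.
- tray (a joint): how far the tray is out, m: 0 fully in, 0.15 fully out at its stop; starts 0 to 0.03 out. It slides with about 9 N of friction and stays where it is left. White front panel 296 mm wide, 15 mm thick, top edge 98 mm above the bench; side walls 35 mm above the bench. The fixture plate with the lever lies inside, hidden until the tray is pulled.
- tray_handle (a point): middle of the steel bar handle on the tray's front, 76 mm above the bench: a horizontal round bar 120 mm long along the cabinet's y, 10 mm thick, its centre 45 mm in front of the panel, with a post at either end; moves with the tray. Can be pinched from above, fingers closing along the cabinet's x; opened wide there, a finger pushes on the panel.
- lever_pivot (a point): point on the vertical pivot axis of the lever, 51 mm above the bench, on the tray's middle line, 178 mm behind (cabinet +x of) the handle bar's centre; moves with the tray.
- lever (a joint): angle of the ratchet lever about its vertical pivot, rad: 0 at rest against its stop, growing counter-clockwise seen from above, 1.36 at the far end. Clicks every 15 degrees, at 0.262, 0.524, 0.785, 1.047, 1.309 rad. The direction from pivot to knob, measured from cabinet +x towards cabinet +y, is 115 degrees at rest and 160 degrees at the third click.
- lever_knob: plain upright cylindrical knob at the end of the lever, 18 mm in diameter and 32 mm tall, black plastic, 80 mm from the pivot axis; origin at the centre of its underside, 55 mm above the bench (top 87 mm). The lever's flat arm (6 mm thick, 16 mm wide) lies just under it. It turns freely on its own axis, swings with the lever and can be pinched from above.
- bangle: brass bangle, 68 mm outside diameter, 8 mm high, lying on top of the cabinet: leave it there
- steel_tin: open steel tin 90 x 110 x 50 mm, standing on the bench beside the cabinet on its +y side: leave it there
- loupe: black jeweller's loupe, 36 mm in diameter, 42 mm tall, standing on the bench beside the cabinet on its -y side: leave it there
- sector (a point): centre of the lever's toothed sector (34 mm radius, on the pivot, under the arm), which a sprung round-nosed pawl rides on. Pushing at the knob takes about 2 to 6 N: the push sinks as a tooth passes under the pawl, then jumps up by 1 to 3 N as the pawl drops in the next notch: that jump is the click. The pawl does not lock: a return spring swings the lever back to 0 when released.

How it is judged (in metres and radians):
On the way, in this order (a step that is already met when the one before it is completed fails the run):
1. the tray is fully out at its stop, the lever still at rest (value of joint tray above 0.142 m and value of joint lever below 0.12 rad), for 0.2 s.
2. the lever is held in its third click by the fingers (value of joint lever between 0.68 and 0.89 rad and contact force between the fingers and lever_knob above 1 N), for 0.3 s.
At the end, for the whole second after the job is handed in: The tray is out to within 12 mm of its stop; the lever stands still in its third click (within 6 degrees of 45 degrees from rest) and is held there by the fingers on the knob (over 1 N); bangle, tin and loupe are within 20 mm of where they were (all of step 2 and value of joint tray above 0.138 m and velocity of joint lever between -0.1 and 0.1 rad/s and distance of each of bangle, steel_tin, loupe from where it was at the start of the episode below 0.02 m); the arm keeps its last pose, push and grip.
It fails at once if the lever goes past the third click, over the next tooth (value of joint lever above 0.95 rad).
It fails at once if a bystander is knocked away (distance of any of bangle, steel_tin, loupe from where it was at the start of the episode above 0.03 m).
It also fails if it takes over 61 s, if anything falls off the work surface, if the arm or the gripper's body presses on something with over 40 N, if the wrist force passes 120 N, or if a joint passes its speed limit or range.

## Robot

A 6-joint arm with a two-finger parallel gripper is mounted at the origin on the work surface. World frame = base frame: x ahead of the robot, y to its left, z up, the work surface at z = 0. Lengths are in m, angles in degrees, forces in N, time in s.
With the tool pointing down it reaches from about 0.375 to 0.9 m from the base axis. Payload 3.1 kg.
Tool frame: the origin (TCP) lies at the very end of the fingers, on their centre line; the grasp point (between the pads) lies 19 mm behind it; z points along the fingers, y is the line along which they close (so a half turn about z gives the same grasp; the last joint's range is limited). The gripper opens to 87 mm and grips with 3 to 60 N. Pads are 19 mm wide; open, the fingers measure 117 mm over their backs; the gripper's body (75 mm by 190 mm) begins 51 mm behind the grasp point.
Start: joints at [64.429, 30.224, 82.088, -0, 67.689, -10.227], TCP at [0.165, 0.603, 0.223] pointing down, gripper open.
Joint ranges: [-176.69, 176.69], [-43.24, 126.21], [12.49, 139.97], [-82, 262], [0, 151.66], [-163.58, 163.58]. Speed limits (degrees/s): [159.86, 159.86, 180, 180, 180, 180].

## Interface

Orientations are given as a 3x3 rotation matrix whose columns are the frame's x, y, z axes.
In Python, from rig import bot gives the robot as it stands.
- The arm moves only by the tool move_arm, never from a script. Its argument "increments" is a list of rows, each an object with "xyz": the shift along the tool's x, y, z in mm, a list of three; "roll": the turn about the tool's z in rad; "grip": the opening in per cent of the stroke, from 0 (shut) to 100 (fully open). A call has 1 to 5 rows; each row shifts and turns the commanded pose from where the row before left it, along the tool's axes as they then stand; what a row does not reach is not made up. A row lasts 1/12 s, in which the tool goes at most 41.7 mm and 7.16 degrees, less where a joint would pass 70% of its speed; a pose out of reach is approached as far as the arm can. A call is refused whole if a number of a shift passes 41.7 or a number of a turn 0.125, either way. A call with a gripper value outside its range is refused whole. The fingers move at their own pace and stop on an object; the grip force is fixed at half the most. Time passes only in rows, so rows that do not move let the fingers close. It gives the time, the measured TCP pose, the force, the opening and the grip force at its end, in the units of the state.
- bot.read_state(): the state, without advancing time (a new reading comes with each control period).
- bot.capture(name): name is "scene" or "top"; returns (picture, depth): 384x512x3 uint8, red, green, blue; 384x512 float32, m along the optical axis (not along the pixel's ray), 0 where there is no reading.
- bot.camera_model(name): a dict with "intrinsics" (3x3 intrinsics, pixels), "rvec" (rotation vector, rad) and "tvec" (3), from world to camera coordinates, as OpenCV has them. Camera axes: x right, y down, z forward; pixel columns grow to the right and rows downward; lengths in m; the calibration is good to about 2 mm. A picture is of the moment at which its call begins. camera_model takes no time and is no camera call.
- bot.hand_in(): hands the job in; it is judged then, once.
Trained networks look in the newest picture that a camera, given by its name, has taken for a name from the list of things; names that differ only in an ending like _2 or _b are one class to them, and where a whole thing is asked for, a point or a joint stands for the part that bears it (a point fixed in the world has none). Each returns a list of dicts, best first, with "conf" (0 to 1); they miss things now and then, are a little off and sometimes report something else, mostly with a low value. They report only what shows in the picture. A call takes as long as a camera call.
- bot.spot_in(label, camera): "at" ([x, y, z] in m, in the coordinates of the camera as it stood for that picture, good to about 4 mm: the middle of the surface that is visible of it).
- bot.trace(label, camera): "mask" (384x512 bool, what is visible of it).
The state is a dict: "time_s": time; "joint_positions": joint angles; "qvel": joint speeds; "tau": joint torques, N m; "position": TCP position; "tcp_rot": TCP orientation; "force": force on the tool from outside, world axes, zero at the start; "moment": the same for the moment, N m; "opening": opening from 0.0 (shut) to 1.0 (fully open); "grasp_force": force on a finger pad.
Only numpy, scipy, OpenCV 4.12 (cv2) and the standard library are available. Lean on these libraries where they do the work, as an engineer would, in place of code of your own. Each camera call takes 0.05 s, during which the arm holds its last target. There are 200 camera calls.

## Working session

There is one attempt and no reset: what is moved stays moved. The work goes in short steps, Python scripts to look and compute and a tool call to move; the robot and the scene stay as the last step left them, time stands still between calls to the robot, and variables do not carry over. Pictures are saved under pics/ and viewed, at most 10 in all, crops included, and the job is handed in when it is done.

Besides the shell and the picture viewer there is one more tool, called after "Request:" by a JSON object that holds its "api" and its "payload". move_arm: Moves the arm, as the interface text tells. Its arguments: {"type":"object","properties":{"increments":{"type":"array"}},"required":["increments"]}

```bash
mkdir -p pics
cat > h.py <<'E'
import numpy as np, cv2
from rig import bot
def c2w(p,cam):
    m=bot.camera_model(cam); R=cv2.Rodrigues(np.array(m["rvec"],float))[0]
    return (np.atleast_2d(p)-np.ravel(m["tvec"]))@R
def cloud(depth,cam):
    K=np.array(bot.camera_model(cam)["intrinsics"]); v,u=np.mgrid[:depth.shape[0],:depth.shape[1]]
    P=np.stack([(u-K[0,2])/K[0,0]*depth,(v-K[1,2])/K[1,1]*depth,depth],-1)
    return c2w(P.reshape(-1,3),cam).reshape(P.shape)
E
python3 - <<'E'
from h import *
np.set_printoptions(precision=4,suppress=True)
s=bot.read_state(); print(s["time_s"],s["position"],s["tcp_rot"],s["opening"])
ims=[]
for c in("top","scene"):
    im,d=bot.capture(c); ims.append(im); W=cloud(d,c); np.save(c+".npy",W)
    for l in("tray_handle","cabinet","bangle","steel_tin","loupe"):
        r=bot.spot_in(l,c)
        if r: print(c,l,r[0]["conf"],c2w(r[0]["at"],c))
    for l in("tray_handle","cabinet"):
        r=bot.trace(l,c)
        if r:
            m=r[0]["mask"]&(np.linalg.norm(W,axis=-1)<2); P=W[m]
            print(c,l,"mask",r[0]["conf"],m.sum(),np.percentile(P,[2,50,98],axis=0))
            np.save(c+l+"m.npy",r[0]["mask"])
cv2.imwrite("pics/a.png",cv2.resize(np.vstack(ims)[:,:,::-1],(400,600)))
E
```

```text
0.0 [0.165  0.6021 0.2216] [[-0.9644  0.2646 -0.0009]
 [ 0.2646  0.9644 -0.002 ]
 [ 0.0004 -0.0021 -1.    ]] 1.000783112528888
top tray_handle 0.62 [[0.655  0.1145 0.0763]]
top cabinet 0.86 [[0.7656 0.0871 0.0983]]
top bangle 0.69 [[0.7254 0.012  0.1082]]
top steel_tin 0.94 [[0.6804 0.3605 0.0008]]
top loupe 0.7 [[0.6559 0.1093 0.0805]]
top tray_handle mask 0.73 2226 [[ 0.5906 -0.0212  0.0089]
 [ 0.6541  0.1114  0.078 ]
 [ 0.7024  0.2418  0.1015]]
top cabinet mask 0.74 14614 [[ 0.6064 -0.0644  0.0099]
 [ 0.7626  0.0853  0.0993]
 [ 0.9039  0.2342  0.1052]]
scene tray_handle 0.56 [[0.6378 0.0969 0.0892]]
scene cabinet 0.58 [[0.7948 0.0534 0.0973]]
scene bangle 0.75 [[0.7254 0.0063 0.109 ]]
scene steel_tin 0.82 [[0.6664 0.3692 0.0293]]
scene loupe 0.51 [[ 0.576  -0.1234  0.039 ]]
scene tray_handle mask 0.87 1615 [[ 0.589  -0.0323  0.0185]
 [ 0.6404  0.0925  0.0903]
 [ 0.6865  0.2449  0.1019]]
scene cabinet mask 0.94 16562 [[ 0.6197 -0.0871  0.0099]
 [ 0.7989  0.0506  0.1003]
 [ 0.9206  0.2235  0.1043]]
```

Run:
```python
from h import *
np.set_printoptions(precision=4,suppress=True)
for c in("top","scene"):
    W=np.load(c+".npy")
    cm=np.load(c+"cabinetm.npy")|np.load(c+"tray_handlem.npy")
    P=W[cm]; t=P[(P[:,2]>.094)&(P[:,2]<.104)]
    print(c,cv2.minAreaRect(t[:,:2].astype(np.float32)))
    r=cv2.minAreaRect(t[:,:2].astype(np.float32)); b=cv2.boxPoints(r); print(b)
    e=[b[(i+1)%4]-b[i] for i in range(4)]; e=max(e,key=np.linalg.norm); e=e/np.linalg.norm(e)*np.sign(e[1])
    yaw=np.arctan2(-e[0],e[1]); print("yaw",np.degrees(yaw))
    x=np.array([np.cos(yaw),np.sin(yaw)]);y=np.array([-x[1],x[0]])
    ctr=np.array(r[0]); Q=W.reshape(-1,3); q=np.c_[(Q[:,:2]-ctr)@x,(Q[:,:2]-ctr)@y,Q[:,2]]
    tt=(abs(q[:,1])<.14)&(q[:,2]>.094)&(q[:,2]<.104)&(abs(q[:,0])<.2); print("top x range",np.percentile(q[tt,0],[.5,99.5]))
    h=q[(abs(q[:,1])<.075)&(q[:,2]>.06)&(q[:,2]<.09)&(q[:,0]>-.25)&(q[:,0]<-.1)]
    print(len(h),"handle local",np.percentile(h,[2,50,98],axis=0)); 
    hi=h[h[:,2]>.076]; print(np.percentile(hi,[2,50,98],axis=0)); p=np.polyfit(hi[:,1],hi[:,0],1); print("slope",p)
```

```text
top ((0.7697217464447021, 0.08459672331809998), (0.30080005526542664, 0.26002001762390137), 76.59307098388672)
[[ 0.6084 -0.0316]
 [ 0.8613 -0.0918]
 [ 0.9311  0.2008]
 [ 0.6781  0.261 ]]
yaw -13.406932
top x range [-0.1287  0.1281]
380 handle local [[-0.1795 -0.0598  0.0683]
 [-0.171  -0.0018  0.0799]
 [-0.1298  0.0584  0.0855]]
[[-0.1792 -0.0594  0.0766]
 [-0.1712 -0.0041  0.0801]
 [-0.1299  0.0583  0.0856]]
slope [-0.0063 -0.1635]
scene ((0.7673150897026062, 0.0834866389632225), (0.30244988203048706, 0.26246920228004456), 76.54993438720703)
[[ 0.6045 -0.0331]
 [ 0.8598 -0.0941]
 [ 0.9301  0.2   ]
 [ 0.6749  0.2611]]
yaw -13.450071
top x range [-0.127   0.1301]
465 handle local [[-0.1776 -0.0695  0.0749]
 [-0.1492 -0.0027  0.0815]
 [-0.1129  0.0656  0.0895]]
[[-0.1777 -0.0695  0.0767]
 [-0.1496 -0.0027  0.0817]
 [-0.1128  0.0656  0.0896]]
slope [-0.0034 -0.1437]
```

View pics/a.png

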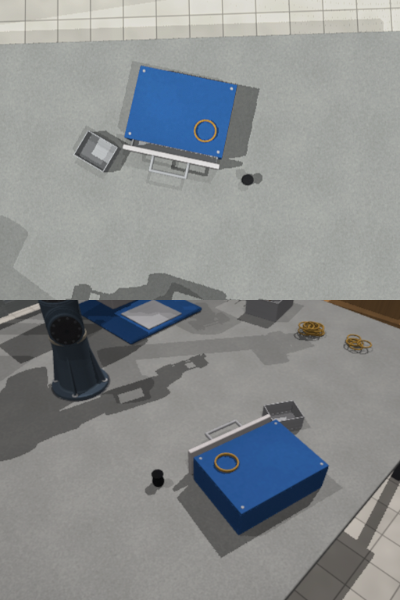

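Top view: the cabinet is yawed by −13.4°, with the handle at about (0.600, 0.1245), the tin at its left end and the loupe at its right. Next I move over the handle.

Request:
{"api": "move_arm", "payload": {"increments": [{"xyz":[-32,-20.4,0],"roll":0,"grip":100},{"xyz":[-32,-20.4,0],"roll":0,"grip":46},{"xyz":[-32,-20.4,0],"roll":0,"grip":46},{"xyz":[-32,-20.4,0],"roll":0,"grip":46},{"xyz":[-32,-20.4,0],"roll":0,"grip":46}]}}

```text
time_s: 1.22
position: [0.2935, 0.4608, 0.2227]
tcp_rot: [[-0.965, 0.264, 0.0], [0.264, 0.965, 0.0], [-0.0, 0.0, -1.0]]
force: [0.5, 0.4, 0.3]
opening: 0.783
grasp_force: 0.0
```

Request:
{"api": "move_arm", "payload": {"increments": [{"xyz":[-32,-20.4,0],"roll":0,"grip":46},{"xyz":[-32,-20.4,0],"roll":0,"grip":46},{"xyz":[-32,-20.4,0],"roll":0,"grip":46},{"xyz":[-32,-20.4,0],"roll":0,"grip":46},{"xyz":[-32,-20.4,0],"roll":0,"grip":46}]}}

```text
time_s: 1.63
position: [0.421, 0.3198, 0.2228]
tcp_rot: [[-0.964, 0.265, 0.0], [0.265, 0.964, 0.0], [-0.0, 0.0, -1.0]]
force: [-0.2, 0.6, -0.1]
opening: 0.482
grasp_force: 0.0
```

Request:
{"api": "move_arm", "payload": {"increments": [{"xyz":[-32,-20.4,0],"roll":0,"grip":46},{"xyz":[-32,-20.4,0],"roll":0,"grip":46},{"xyz":[-32,-20.4,0],"roll":0,"grip":46},{"xyz":[-32,-20.4,0],"roll":0,"grip":46},{"xyz":[-32,-20.4,0],"roll":0,"grip":46}]}}

```text
time_s: 2.05
position: [0.5484, 0.179, 0.2227]
tcp_rot: [[-0.964, 0.265, 0.0], [0.265, 0.964, 0.0], [-0.0, 0.0, -1.0]]
force: [0.6, 0.9, 0.5]
opening: 0.46
grasp_force: 0.0
```

Request:
{"api": "move_arm", "payload": {"increments": [{"xyz":[-32,-20.4,0],"roll":0,"grip":46},{"xyz":[-32,-20.4,0],"roll":0,"grip":46},{"xyz":[0,0,0],"roll":0.118,"grip":46},{"xyz":[0,0,0],"roll":0.118,"grip":46},{"xyz":[0,0,0],"roll":0.118,"grip":46}]}}

```text
time_s: 2.47
position: [0.5987, 0.1232, 0.2223]
tcp_rot: [[-0.808, 0.589, -0.0], [0.589, 0.808, 0.0], [0.0, -0.0, -1.0]]
force: [-0.2, -0.7, -0.2]
opening: 0.457
grasp_force: 0.0
```

Request:
{"api": "move_arm", "payload": {"increments": [{"xyz":[0,0,0],"roll":0.118,"grip":46},{"xyz":[0,0,0],"roll":0.118,"grip":46},{"xyz":[0,0,0],"roll":0.118,"grip":46},{"xyz":[0,0,0],"roll":0.118,"grip":46},{"xyz":[0,0,0],"roll":0.118,"grip":46}]}}

```text
time_s: 2.88
position: [0.5982, 0.1243, 0.2226]
tcp_rot: [[-0.346, 0.938, 0.0], [0.938, 0.346, 0.0], [0.0, 0.0, -1.0]]
force: [0.6, -0.7, -0.9]
opening: 0.458
grasp_force: 0.0
```

Request:
{"api": "move_arm", "payload": {"increments": [{"xyz":[0,0,0],"roll":0.118,"grip":46},{"xyz":[0,0,0],"roll":0.118,"grip":46},{"xyz":[0,0,0],"roll":0.118,"grip":46},{"xyz":[0,0,0],"roll":0.118,"grip":46},{"xyz":[0,0,0],"roll":0.118,"grip":46}]}}

```text
time_s: 3.3
position: [0.5982, 0.1243, 0.2226]
tcp_rot: [[0.235, 0.972, 0.0], [0.972, -0.235, 0.0], [0.0, 0.0, -1.0]]
force: [0.6, -0.6, -0.1]
opening: 0.46
grasp_force: 0.0
```

Request:
{"api": "move_arm", "payload": {"increments": [{"xyz":[0,1,30],"roll":0,"grip":46},{"xyz":[0,0,30],"roll":0,"grip":46},{"xyz":[0,0,30],"roll":0,"grip":46},{"xyz":[0,0,20],"roll":0,"grip":46},{"xyz":[0,0,15],"roll":0,"grip":46}]}}

```text
time_s: 3.72
position: [0.5979, 0.124, 0.0952]
tcp_rot: [[0.229, 0.973, -0.003], [0.973, -0.229, -0.0], [-0.001, -0.003, -1.0]]
force: [-0.4, -1.0, 0.1]
opening: 0.463
grasp_force: 0.0
```

Request:
{"api": "move_arm", "payload": {"increments": [{"xyz":[0,0,10],"roll":0,"grip":46},{"xyz":[0,0,10],"roll":0,"grip":46},{"xyz":[0,0,10],"roll":0,"grip":46},{"xyz":[0,0,10],"roll":0,"grip":46},{"xyz":[0,0,0],"roll":0,"grip":46}]}}

```text
time_s: 4.13
position: [0.5982, 0.124, 0.056]
tcp_rot: [[0.229, 0.973, -0.003], [0.973, -0.229, -0.0], [-0.001, -0.003, -1.0]]
force: [0.3, -0.3, -0.3]
opening: 0.46
grasp_force: 0.0
```

Request:
{"api": "move_arm", "payload": {"increments": [{"xyz":[0,0,0],"roll":0,"grip":0},{"xyz":[0,0,0],"roll":0,"grip":0},{"xyz":[0,0,0],"roll":0,"grip":0},{"xyz":[0,0,0],"roll":0,"grip":0},{"xyz":[0,0,0],"roll":0,"grip":0}]}}

```text
time_s: 4.55
position: [0.5995, 0.1241, 0.0582]
tcp_rot: [[0.229, 0.973, 0.001], [0.973, -0.229, 0.0], [0.0, 0.001, -1.0]]
force: [0.5, -0.0, 0.3]
opening: 0.165
grasp_force: 0.0
```

Request:
{"api": "move_arm", "payload": {"increments": [{"xyz":[0,0,0],"roll":0,"grip":0},{"xyz":[0,0,0],"roll":0,"grip":0},{"xyz":[0,0,0],"roll":0,"grip":0},{"xyz":[0,-3,0],"roll":0,"grip":0},{"xyz":[0,-7,0],"roll":0,"grip":0}]}}

```text
time_s: 4.97
position: [0.5958, 0.1251, 0.0582]
tcp_rot: [[0.229, 0.973, 0.014], [0.973, -0.229, -0.002], [0.002, 0.014, -1.0]]
force: [9.6, -4.2, -5.4]
opening: 0.103
grasp_force: 30.0
```

Request:
{"api": "move_arm", "payload": {"increments": [{"xyz":[0,-12,0],"roll":0,"grip":0},{"xyz":[0,-12,0],"roll":0,"grip":0},{"xyz":[0,-12,0],"roll":0,"grip":0},{"xyz":[0,-12,0],"roll":0,"grip":0},{"xyz":[0,-12,0],"roll":0,"grip":0}]}}

```text
time_s: 5.38
position: [0.5371, 0.1392, 0.0581]
tcp_rot: [[0.229, 0.973, 0.013], [0.973, -0.229, -0.001], [0.002, 0.013, -1.0]]
force: [10.3, -3.8, -6.6]
opening: 0.107
grasp_force: 30.0
```

Request:
{"api": "move_arm", "payload": {"increments": [{"xyz":[0,-12,0],"roll":0,"grip":0},{"xyz":[0,-12,0],"roll":0,"grip":0},{"xyz":[0,-12,0],"roll":0,"grip":0},{"xyz":[0,-8,0],"roll":0,"grip":0},{"xyz":[0,-5,0],"roll":0,"grip":0}]}}

```text
time_s: 5.8
position: [0.488, 0.151, 0.0581]
tcp_rot: [[0.228, 0.973, 0.011], [0.974, -0.228, -0.0], [0.002, 0.011, -1.0]]
force: [9.4, -4.3, -5.5]
opening: 0.102
grasp_force: 30.0
```

Request:
{"api": "move_arm", "payload": {"increments": [{"xyz":[0,-4,0],"roll":0,"grip":0},{"xyz":[0,-4,0],"roll":0,"grip":0},{"xyz":[0,-4,0],"roll":0,"grip":0},{"xyz":[0,-4,0],"roll":0,"grip":0},{"xyz":[0,-4,0],"roll":0,"grip":0}]}}

```text
time_s: 6.22
position: [0.4732, 0.1547, 0.0582]
tcp_rot: [[0.227, 0.974, 0.02], [0.974, -0.227, -0.001], [0.003, 0.019, -1.0]]
force: [18.4, -12.8, -16.2]
opening: 0.106
grasp_force: 30.0
```

Request:
{"api": "move_arm", "payload": {"increments": [{"xyz":[0,-2,0],"roll":0,"grip":0},{"xyz":[0,-2,0],"roll":0,"grip":0},{"xyz":[0,-2,0],"roll":0,"grip":0},{"xyz":[0,-2,0],"roll":0,"grip":0},{"xyz":[0,0,0],"roll":0,"grip":0}]}}

```text
time_s: 6.63
position: [0.4734, 0.1547, 0.0582]
tcp_rot: [[0.226, 0.973, 0.033], [0.974, -0.226, -0.003], [0.005, 0.033, -0.999]]
force: [25.8, -18.8, -21.9]
opening: 0.104
grasp_force: 30.0
```

Run:
```python
from h import *
np.set_printoptions(precision=4,suppress=True)
im,d=bot.capture("top"); W=cloud(d,"top"); np.save("top2.npy",W)
m=bot.camera_model("top");K=m["intrinsics"]
cv2.imwrite("pics/b.png",cv2.resize(im[140:310,130:350,::-1],None,fx=3.5,fy=3.5))
yaw=np.radians(-13.42);x=np.array([np.cos(yaw),np.sin(yaw)]);y=np.array([-x[1],x[0]])
c=np.array([.7697,.0846]);Q=W.reshape(-1,3); q=np.c_[(Q[:,:2]-c)@x,(Q[:,:2]-c)@y,Q[:,2]]
for s in(-.12,.1,.12):
    t=q[(abs(q[:,1]-s)<.012)&(q[:,2]>.093)&(q[:,2]<.105)&(abs(q[:,0])<.35)]; print(s,np.unique(np.round(t[:,0],3)))
for l in("lever_knob","lever_pivot","lever"):
    r=bot.spot_in(l,"top"); print(l,[(k["conf"],c2w(k["at"],"top")) for k in r[:2]])
k=q[(q[:,2]>.06)&(q[:,2]<.092)&(q[:,0]>-.27)&(q[:,0]<-.12)&(abs(q[:,1])<.13)]
print(len(k),np.percentile(k,[5,50,95],axis=0) if len(k) else 0)
```

```text
-0.12 [-0.26  -0.259 -0.258 -0.257 -0.256 -0.255 -0.254 -0.253 -0.252 -0.251
 -0.25  -0.249 -0.248 -0.247 -0.246 -0.245 -0.095 -0.094 -0.093 -0.092
 -0.091 -0.09  -0.089 -0.088 -0.087 -0.086 -0.085 -0.084 -0.083 -0.082
 -0.081 -0.08  -0.079 -0.078 -0.077 -0.076 -0.075 -0.074 -0.073 -0.072
 -0.071 -0.07  -0.069 -0.068 -0.067 -0.066 -0.065 -0.064 -0.063 -0.062
 -0.061 -0.06  -0.059 -0.058 -0.057 -0.056 -0.055 -0.054 -0.053 -0.052
 -0.051 -0.05  -0.049 -0.048 -0.047 -0.046 -0.045 -0.044 -0.043 -0.042
 -0.041 -0.04  -0.039 -0.038 -0.037 -0.036 -0.035 -0.034 -0.033 -0.032
 -0.031 -0.03  -0.029 -0.028 -0.027 -0.026 -0.025 -0.024 -0.023 -0.022
 -0.021 -0.02  -0.019 -0.018 -0.017 -0.016 -0.015 -0.014 -0.013 -0.012
 -0.011 -0.01  -0.009 -0.008 -0.007 -0.006 -0.005 -0.004 -0.003 -0.002
 -0.001 -0.     0.001  0.002  0.003  0.004  0.005  0.006  0.007  0.008
  0.009  0.01   0.011  0.012  0.013  0.014  0.015  0.016  0.017  0.018
  0.019  0.02   0.021  0.022  0.023  0.024  0.025  0.026  0.027  0.028
  0.029  0.03   0.031  0.032  0.033  0.034  0.035  0.036  0.037  0.038
  0.039  0.04   0.041  0.042 
[... 3614 characters left out ...]
.067  0.068  0.069
  0.07   0.071  0.072  0.073  0.074  0.075  0.076  0.077  0.078  0.079
  0.08   0.081  0.082  0.083  0.084  0.085  0.086  0.087  0.088  0.089
  0.09   0.091  0.092  0.093  0.094  0.095  0.096  0.097  0.098  0.099
  0.1    0.101  0.102  0.103  0.104  0.105  0.106  0.107  0.108  0.109
  0.11   0.111  0.112  0.113  0.114  0.115  0.116  0.117  0.118  0.119
  0.12   0.121  0.122  0.123  0.124  0.125  0.126  0.127  0.128  0.129
  0.13 ]
lever_knob [(0.63, array([[0.6272, 0.1934, 0.0885]]))]
lever_pivot [(0.69, array([[0.5985, 0.1214, 0.0306]]))]
lever [(0.68, array([[0.6371, 0.1206, 0.0428]]))]
164 [[-0.2672 -0.1082  0.064 ]
 [-0.2453  0.0627  0.082 ]
 [-0.1544  0.1082  0.0904]]
```

View pics/b.png

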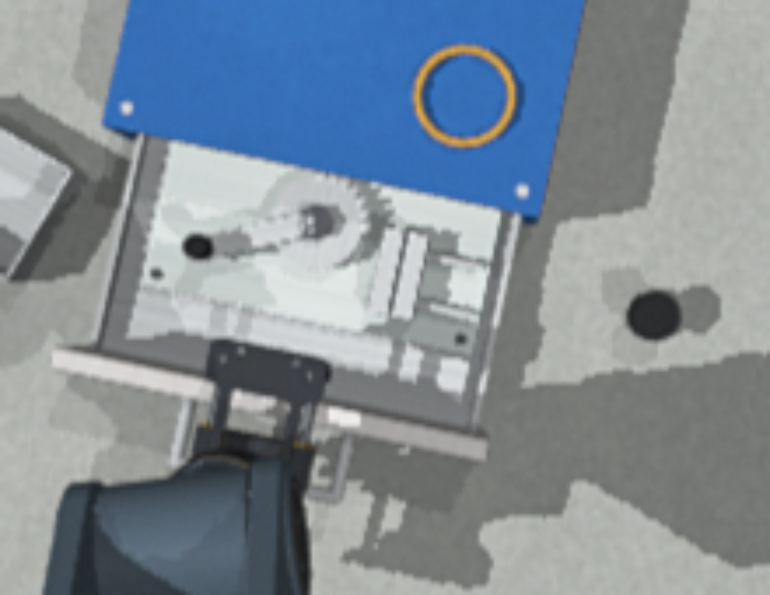

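Top view: the panel stands 150 mm out from the roof edge, so the tray is at its stop. The knob is at about crop pixel (198,245), the pivot at (320,220), and tin, loupe and bangle haven't moved. Next I relax the pull, release and lift.

Request:
{"api": "move_arm", "payload": {"increments": [{"xyz":[0,5,0],"roll":0,"grip":0},{"xyz":[0,5,0],"roll":0,"grip":0},{"xyz":[0,4,0],"roll":0,"grip":0},{"xyz":[0,0,0],"roll":0,"grip":46},{"xyz":[0,0,0],"roll":0,"grip":46}]}}

```text
time_s: 7.25
position: [0.4699, 0.1547, 0.0577]
tcp_rot: [[0.229, 0.973, 0.001], [0.973, -0.229, 0.0], [0.0, 0.001, -1.0]]
force: [0.9, 0.5, 0.7]
opening: 0.181
grasp_force: 0.4
```

Request:
{"api": "move_arm", "payload": {"increments": [{"xyz":[0,0,0],"roll":0,"grip":46},{"xyz":[0,0,0],"roll":0,"grip":46},{"xyz":[0,0,0],"roll":0,"grip":46},{"xyz":[0,0,-5],"roll":0,"grip":46},{"xyz":[0,0,-10],"roll":0,"grip":46}]}}

```text
time_s: 7.67
position: [0.468, 0.1545, 0.0721]
tcp_rot: [[0.229, 0.974, -0.004], [0.974, -0.229, -0.0], [-0.001, -0.004, -1.0]]
force: [1.2, 0.0, 0.6]
opening: 0.446
grasp_force: 0.0
```

Request:
{"api": "move_arm", "payload": {"increments": [{"xyz":[0,0,-20],"roll":0,"grip":46},{"xyz":[0,0,-25],"roll":0,"grip":46},{"xyz":[0,0,-20],"roll":0,"grip":46},{"xyz":[0,0,0],"roll":0,"grip":46},{"xyz":[0,0,0],"roll":0,"grip":46}]}}

```text
time_s: 8.08
position: [0.4704, 0.1547, 0.1392]
tcp_rot: [[0.229, 0.973, 0.003], [0.973, -0.229, 0.0], [0.001, 0.003, -1.0]]
force: [0.3, -0.3, -0.4]
opening: 0.457
grasp_force: 0.0
```

Request:
{"api": "move_arm", "payload": {"increments": [{"xyz":[14.7,29.1,0],"roll":0,"grip":46},{"xyz":[14.7,29.1,0],"roll":0,"grip":46},{"xyz":[14.7,29.1,0],"roll":0,"grip":46},{"xyz":[14.7,29.1,0],"roll":0,"grip":46},{"xyz":[14.7,29.1,0],"roll":0,"grip":46}]}}

```text
time_s: 8.5
position: [0.6283, 0.193, 0.1361]
tcp_rot: [[0.229, 0.973, -0.003], [0.973, -0.229, -0.0], [-0.001, -0.003, -1.0]]
force: [-0.5, 0.2, 0.5]
opening: 0.46
grasp_force: 0.0
```

Request:
{"api": "move_arm", "payload": {"increments": [{"xyz":[0,0,0],"roll":-0.117,"grip":46},{"xyz":[0,0,0],"roll":-0.117,"grip":46},{"xyz":[0,0,0],"roll":-0.117,"grip":46},{"xyz":[0,0,0],"roll":-0.117,"grip":46},{"xyz":[0,0,0],"roll":-0.117,"grip":46}]}}

```text
time_s: 8.92
position: [0.6268, 0.1926, 0.1356]
tcp_rot: [[-0.352, 0.936, -0.004], [0.936, 0.352, -0.001], [0.001, -0.004, -1.0]]
force: [-0.2, 0.2, -0.2]
opening: 0.46
grasp_force: 0.0
```

Request:
{"api": "move_arm", "payload": {"increments": [{"xyz":[0,0,0],"roll":-0.117,"grip":46},{"xyz":[0,0,0],"roll":-0.117,"grip":46},{"xyz":[0,0,0],"roll":0,"grip":46},{"xyz":[0,0,0],"roll":0,"grip":46}]}}

```text
time_s: 9.25
position: [0.6272, 0.1926, 0.1362]
tcp_rot: [[-0.552, 0.834, -0.003], [0.834, 0.552, -0.0], [0.001, -0.002, -1.0]]
force: [-0.1, 0.2, -0.4]
opening: 0.46
grasp_force: 0.0
```

Run:
```python
from h import *
np.set_printoptions(precision=4,suppress=True)
for c in("top","scene"):
    im,d=bot.capture(c); r=bot.spot_in("lever_knob",c); print(c,[(k["conf"],c2w(k["at"],c)) for k in r[:2]])
    r=bot.spot_in("tray_handle",c); print(c,[(k["conf"],c2w(k["at"],c)) for k in r[:1]])
    W=cloud(d,c); 
    if c=="top":
        q=W.reshape(-1,3); a=np.hypot(q[:,0]-.629,q[:,1]-.193)<.02; a&=(q[:,2]>.083)&(q[:,2]<.092); print(a.sum(),q[a].mean(0) if a.any() else 0)
W=np.load("top2.npy"); q=W.reshape(-1,3); a=(np.hypot(q[:,0]-.629,q[:,1]-.193)<.025)&(q[:,2]>.08)&(q[:,2]<.095); print(a.sum(),q[a].mean(0),q[a].min(0),q[a].max(0))
print(bot.read_state()["position"])
```

```text
top []
top [(0.71, array([[0.5847, 0.0901, 0.025 ]]))]
0 0
scene [(0.33, array([[0.7259, 0.0045, 0.111 ]]))]
scene [(0.61, array([[0.5424, 0.1216, 0.0418]]))]
47 [0.6299 0.1916 0.0859] [0.6213 0.1833 0.0803] [0.6379 0.2001 0.0907]
[0.6281 0.1928 0.1375]
```

Request:
{"api": "move_arm", "payload": {"increments": [{"xyz":[-2,1,20],"roll":0,"grip":46},{"xyz":[0,0,15],"roll":0,"grip":46},{"xyz":[0,0,15],"roll":0,"grip":46},{"xyz":[0,0,10],"roll":0,"grip":46},{"xyz":[0,0,10],"roll":0,"grip":46}]}}

```text
time_s: 9.97
position: [0.63, 0.1916, 0.0667]
tcp_rot: [[-0.554, 0.832, -0.0], [0.832, 0.554, -0.0], [0.0, -0.0, -1.0]]
force: [-0.7, -1.0, 0.1]
opening: 0.46
grasp_force: 0.0
```

Request:
{"api": "move_arm", "payload": {"increments": [{"xyz":[0,0,5],"roll":0,"grip":46},{"xyz":[0,0,0],"roll":0,"grip":30},{"xyz":[0,0,0],"roll":0,"grip":0},{"xyz":[0,0,0],"roll":0,"grip":0},{"xyz":[0,0,0],"roll":0,"grip":0}]}}

```text
time_s: 10.38
position: [0.6308, 0.1918, 0.0635]
tcp_rot: [[-0.555, 0.832, 0.002], [0.832, 0.555, 0.0], [-0.001, 0.002, -1.0]]
force: [1.5, -0.6, -0.3]
opening: 0.241
grasp_force: 0.0
```

Request:
{"api": "move_arm", "payload": {"increments": [{"xyz":[0,0,0],"roll":0,"grip":0},{"xyz":[0,0,0],"roll":0,"grip":0},{"xyz":[0,0,0],"roll":0,"grip":0}]}}

```text
time_s: 10.63
position: [0.6315, 0.1922, 0.0635]
tcp_rot: [[-0.555, 0.832, 0.004], [0.832, 0.555, 0.001], [-0.001, 0.003, -1.0]]
force: [3.1, 2.3, 1.0]
opening: 0.199
grasp_force: 30.0
```

Request:
{"api": "move_arm", "payload": {"increments": [{"xyz":[2.34,-6.58,0],"roll":0,"grip":0},{"xyz":[0,0,0],"roll":0,"grip":0},{"xyz":[1.76,-6.76,0],"roll":0,"grip":0},{"xyz":[0,0,0],"roll":0,"grip":0},{"xyz":[1.17,-6.88,0],"roll":0,"grip":0}]}}

```text
time_s: 11.05
position: [0.6115, 0.1852, 0.0634]
tcp_rot: [[-0.555, 0.832, 0.003], [0.832, 0.555, 0.001], [-0.001, 0.003, -1.0]]
force: [4.2, 1.1, 3.8]
opening: 0.194
grasp_force: 30.0
```

Request:
{"api": "move_arm", "payload": {"increments": [{"xyz":[0,0,0],"roll":0,"grip":0},{"xyz":[0.56,-6.96,0],"roll":0,"grip":0},{"xyz":[0,0,0],"roll":0,"grip":0},{"xyz":[-0.05,-6.98,0],"roll":0,"grip":0},{"xyz":[0,0,0],"roll":0,"grip":0}]}}

```text
time_s: 11.47
position: [0.5978, 0.1766, 0.0632]
tcp_rot: [[-0.555, 0.832, -0.0], [0.832, 0.555, -0.001], [-0.001, -0.001, -1.0]]
force: [2.4, 0.4, 7.0]
opening: 0.2
grasp_force: 30.0
```

Request:
{"api": "move_arm", "payload": {"increments": [{"xyz":[-0.66,-6.95,0],"roll":0,"grip":0},{"xyz":[0,0,0],"roll":0,"grip":0},{"xyz":[-1.26,-6.87,0],"roll":0,"grip":0},{"xyz":[0,0,0],"roll":0,"grip":0},{"xyz":[0,0,0],"roll":0,"grip":0}]}}

```text
time_s: 11.88
position: [0.5885, 0.1678, 0.0632]
tcp_rot: [[-0.555, 0.832, 0.001], [0.832, 0.555, -0.0], [-0.001, 0.001, -1.0]]
force: [2.2, 1.0, 5.7]
opening: 0.195
grasp_force: 30.0
```

Request:
{"api": "move_arm", "payload": {"increments": [{"xyz":[-0.95,-3.4,0],"roll":0,"grip":0},{"xyz":[0,0,0],"roll":0,"grip":0},{"xyz":[-0.95,-3.3,0],"roll":0,"grip":0},{"xyz":[0,0,0],"roll":0,"grip":0},{"xyz":[0,0,0],"roll":0,"grip":0}]}}

```text
time_s: 12.3
position: [0.5839, 0.1624, 0.0632]
tcp_rot: [[-0.555, 0.832, 0.001], [0.832, 0.555, -0.001], [-0.001, 0.0, -1.0]]
force: [2.7, 0.5, 6.8]
opening: 0.2
grasp_force: 30.0
```

Request:
{"api": "move_arm", "payload": {"increments": [{"xyz":[-0.7,-1.7,0],"roll":0,"grip":0},{"xyz":[0,0,0],"roll":0,"grip":0},{"xyz":[0,0,0],"roll":0,"grip":0}]}}

```text
time_s: 12.55
position: [0.5829, 0.1611, 0.0632]
tcp_rot: [[-0.555, 0.832, 0.001], [0.832, 0.555, -0.0], [-0.001, 0.001, -1.0]]
force: [1.9, 1.2, 6.5]
opening: 0.2
grasp_force: 30.0
```

Request:
{"api": "move_arm", "payload": {"increments": [{"xyz":[-0.7,-1.7,0],"roll":0,"grip":0},{"xyz":[0,0,0],"roll":0,"grip":0},{"xyz":[0,0,0],"roll":0,"grip":0}]}}

```text
time_s: 12.8
position: [0.5819, 0.1596, 0.0632]
tcp_rot: [[-0.555, 0.832, 0.001], [0.832, 0.555, -0.0], [-0.001, 0.001, -1.0]]
force: [2.0, 1.1, 7.4]
opening: 0.197
grasp_force: 30.0
```

Request:
{"api": "move_arm", "payload": {"increments": [{"xyz":[-0.6,-1.4,0],"roll":0,"grip":0},{"xyz":[0,0,0],"roll":0,"grip":0},{"xyz":[0,0,0],"roll":0,"grip":0},{"xyz":[0,0,0],"roll":0,"grip":0},{"xyz":[0,0,0],"roll":0,"grip":0}]}}

```text
time_s: 13.22
position: [0.5811, 0.1583, 0.0632]
tcp_rot: [[-0.555, 0.832, 0.001], [0.832, 0.555, -0.0], [-0.001, 0.0, -1.0]]
force: [1.8, 1.5, 7.0]
opening: 0.198
grasp_force: 30.0
```

Run:
```python
from h import *
np.set_printoptions(precision=4,suppress=True)
im,d=bot.capture("top"); W=cloud(d,"top")
s=bot.read_state();p=np.array(s["position"]);g=p-.019*np.array(s["tcp_rot"])[:,2]
print(p,g,s["force"],s["grasp_force"])
for q in(p,g):
    c=np.hypot(*(q[:2]-[.6315,.1922])); v=q[:2]-[.6462,.1141]; print("chord deg",np.degrees(2*np.arcsin(c/.16)),"abs",np.degrees(np.arctan2(v[1],v[0]))-101.58,np.hypot(*v))
yaw=np.radians(-13.42);x=np.array([np.cos(yaw),np.sin(yaw)]);y=np.array([-x[1],x[0]])
Q=W.reshape(-1,3)-[.7697,.0846,0];q=np.c_[Q[:,:2]@x,Q[:,:2]@y,Q[:,2]]
t=q[(q[:,1]>-.135)&(q[:,1]<-.1)&(q[:,2]>.093)&(q[:,2]<.105)&(q[:,0]<-.15)&(q[:,0]>-.3)];print("panel",t[:,0].min(),t[:,0].max(),len(t))
cv2.imwrite("pics/c.png",cv2.resize(im[140:310,130:350,::-1],None,fx=3.5,fy=3.5))
```

```text
[0.581  0.1583 0.0632] [0.581  0.1583 0.0822] [2.5452 1.3119 6.8147] 30.00081709586084
chord deg 44.65252094779149 abs 44.25447661858861 0.07876432980677062
chord deg 44.658336583338034 abs 44.255256564995065 0.07878174182179676
panel -0.2601207074425708 -0.24531605020816288 95
```

View pics/c.png

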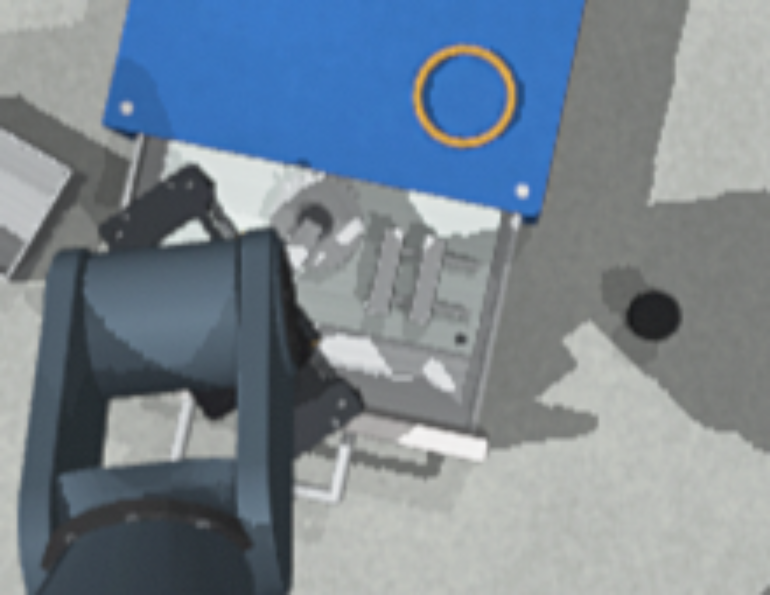

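The top view shows the lever swung with the clamp jaw open at about (430,280), the panel still 150 mm out and the bystanders in place. Two separate measurements put the lever at 44.3° and 44.7°, with the knob gripped at 30 N.

```bash
python3 -c "
from rig import bot
print(bot.hand_in())"
```

```text
the job is handed in; nothing more can be done
None
```

The job is handed in, verdict not shown: the tray is out at its stop, and the knob is held at about 44.5° (third click is 45°, set by measured angle; the force readings didn't clearly show the click), with bangle, tin and loupe in place.

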